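Nest two steel cups and show their underside to the tablet

TASK

Nest the smaller steel cup fully into the larger one as that stands on the worktop and let go, then lift the nested pair by the larger, outer cup and, for the stock check, show its underside to the camera lens at the top edge of the leaning tablet: the base centred in front of the lens, square to it and about 13 cm away, mouths pointing away from the tablet. The program finishes while still holding the pair there, motionless in the air. Do not touch the tablet or its stand, and leave the other things where they are.

Things in the scene. Friction and masses are not known exactly. Their poses are not given: they have to be found in the camera images.
- large_cup: the wider of two tapered steel cups of like shape, round, upright, no handle: 66 mm high, 43 mm across at the foot, 65 mm at the mouth, wall 2 mm; a straight rim band round the top 10 mm is 68 mm across. Thick floor: the inside floor is 26 mm above the underside, so the small cup nested in it stands 26 mm higher. 0.12 to 0.22 kg. Origin: centre of the underside; z up through the mouth
- large_cup_mouth (a point): centre of the large cup's mouth, in the plane of its rim, 66 mm along z from its origin
- small_cup: the narrower steel cup: 66 mm high, 40 mm across at the foot, 49 mm at the mouth; a straight rim band round the top 10 mm is 52 mm across. Its foot has about 3 mm of play all round on the large cup's inside floor; nested, its top 26 mm stand out. 0.08 to 0.15 kg. Origin: centre of the underside; z up through the mouth
- tablet: black tablet, 205 x 135 x 8 mm, fixed, leaning on its stand; screen faces up and toward the robot, 35 degrees from level. Origin: the lens (12 mm steel ring) in the middle of the upper long edge, 96 mm above the worktop. z: viewing direction, square out of the screen; x: up the slope; y: along the edge. The outer cup's underside ends about 130 mm out along z, cup's z along this z
- stand: aluminium tablet stand, base 130 x 110 mm, fixed, under the tablet. Origin: centre of its underside on the worktop; z up, -x is its front, toward the robot
- espresso_cup: low green and white cup with a handle, 64 x 89 x 48 mm; a bystander, loose, somewhere between the steel cups. Origin: centre of its underside (with the handle); z up, handle to -y
- tumbler: clear glass tumbler, 81 mm across, 93 mm high; a bystander, loose. Origin: centre of its underside; z up
- salt_shaker: salt shaker, 44 mm across, 90 mm high; a bystander, loose. Origin: centre of its underside; z up
- teaspoon: steel teaspoon lying flat, 139 x 30 x 10 mm; a bystander, loose. Origin: its middle, on the worktop; x along it
Not all that is in view belongs to the job. What is shaped like the small_cup but blue or red is not meant.

How it is judged:
On the way:
1. the small steel cup is fully nested in the large one, which stands upright on the worktop, and the inner cup is let go (z of small_cup in the frame of large_cup between 0.022 and 0.03 m and x of small_cup in the frame of large_cup between -0.006 and 0.006 m and y of small_cup in the frame of large_cup between -0.006 and 0.006 m and angle between the z axis of small_cup and the z axis of large_cup, either way round below 0.12 rad and height (world z) of large_cup below 0.006 m and angle between large_cup's own z axis and vertical below 0.1 rad and contact force between the fingers and small_cup below 0.1 N and linear speed of small_cup below 0.03 m/s), for 0.2 s.
At the end, for the whole second after the job is handed in: Fully nested (inner underside 22-30 mm above the outer's, 6 mm sideways, 0.12 rad); fingers hold the outer cup in the air, at rest, its underside 95-165 mm from the lens, within 30 mm of the viewing axis each way, axis within 0.2 rad, mouths away from the tablet (z of small_cup in the frame of large_cup between 0.022 and 0.03 m and x of small_cup in the frame of large_cup between -0.006 and 0.006 m and y of small_cup in the frame of large_cup between -0.006 and 0.006 m and angle between the z axis of small_cup and the z axis of large_cup, either way round below 0.12 rad and contact force between the fingers and large_cup above 1 N and height (world z) of large_cup above 0.1 m and z of large_cup in the frame of tablet between 0.095 and 0.165 m and x of large_cup in the frame of tablet between -0.03 and 0.03 m and y of large_cup in the frame of tablet between -0.03 and 0.03 m and angle between the z axis of large_cup and the z axis of tablet, either way round below 0.2 rad and z of large_cup_mouth in the frame of tablet above 0.15 m and angle between large_cup's own z axis and vertical below 1 rad and linear speed of large_cup below 0.02 m/s and angular speed of large_cup below 0.15 rad/s and contact force between large_cup and tablet below 0.3 N and contact force between large_cup and stand below 0.3 N); the arm keeps its last pose, push and grip.
It fails at once if the tablet or its stand is touched with more than 2 N (contact force between any of the arm, the fingers, large_cup, small_cup and tablet above 2 N or contact force between any of the arm, the fingers, large_cup, small_cup and stand above 2 N).
It fails at once if a loose bystander is moved by more than 3 cm (distance of any of espresso_cup, tumbler, salt_shaker, teaspoon from where it was at the start of the episode above 0.03 m).
It also fails if it takes over 51 s, if anything falls off the work surface, if the arm or the gripper's body presses on something with over 40 N, if the wrist force passes 120 N, or if a joint passes its speed limit or range.

ROBOT

A 7-joint arm with a two-finger parallel gripper is mounted at the origin on a cart in front of the work surface, level with it; the furniture and walls round the work are solid. World frame = base frame: x ahead of the robot, y to its left, z up, the work surface at z = 0. Lengths are in m, angles in rad, forces in N, time in s.
With the tool pointing down it reaches from about 0.425 to 0.825 m from the base axis. Payload 3.6 kg.
Tool frame: the origin (TCP) lies between the finger pads; the fingertips stand 25 mm ahead of it and the grasp point (between the pads) lies 6 mm ahead of it (nose_length is the distance from the TCP to the fingertips, in m); z points along the fingers, y is the line along which they close (so a half turn about z gives the same grasp; the last joint's range is limited). The gripper opens to 85 mm and grips with 20 to 120 N. Pads are 22 mm wide; open, the fingers measure 114 mm over their backs; the gripper's body (76 mm by 85 mm) begins 54 mm behind the grasp point. The pads swing forward as they close: fully open they stand 13 mm farther back than shut.
Start: joints at [-1.238, 0.615, -0.013, 1.423, 0.008, 1.103, -0.04], TCP at [0.229, 0.608, 0.256] pointing down, gripper open.
Joint ranges: [-3.12, 3.12], [-0.3, 2.06], [-1.34, 1.32], [0.26, 2.42], [-1.36, 4.5], [0.01, 1.98], [-2.84, 2.84]. Speed limits (rad/s): [2.79, 2.79, 3.14, 3.14, 3.14, 3.14, 3.14].

INTERFACE

Orientations are given as a rotation vector (axis times angle).
In Python, from bench import * gives the robot as it stands. The module is installed in compiled form; this text tells all that it offers.
- The arm moves only by the shell command python3 -m handwheel 'ROWS' [FORCE]. ROWS is JSON, a list of rows, each an object of numbers: "wx", "wy", "wz": the turn, a rotation vector about the tool's x, y, z as a fraction of full scale; "tx", "ty", "tz": the shift along the tool's x, y, z as a fraction of full scale; "hand": the opening, from 0 (shut) to 1 (fully open). A call has 1 to 5 rows; each row is the pose to reach, as a shift and turn from the pose commanded when the call began, along the tool's axes at that moment; what a row does not reach only later rows make up. Full scale, the value 1, is 0.5 m for a shift and 2 rad for a turn. A row lasts 1/10 s, in which the tool goes at most 50 mm and 8.59 degrees, less where a joint would pass 70% of its speed; a pose out of reach is approached as far as the arm can. A call with a number of a shift or a turn outside -1 to 1 is refused whole. A call with a gripper value outside its range is refused whole. The fingers move at their own pace and stop on an object; FORCE is the grip in N (left out, the last holds). Time passes only in rows, so rows that repeat a pose let the fingers close. It gives the time, the measured TCP pose, the force, the opening and the grip force at its end, in the units of the state.
- sense(): the state, without advancing time (a new reading comes with each control period).
- get_image(name): name is "scene" or "top" or "wrist"; returns a dict with "frame" (420x560x3 uint8, red, green, blue), "depth" (420x560 float32, m along the optical axis (not along the pixel's ray), 0 where there is no reading), "intrinsics" (3x3 intrinsics, pixels), "rvec" (rotation vector, rad) and "tvec" (3), from world to camera coordinates, as OpenCV has them. Camera axes: x right, y down, z forward; pixel columns grow to the right and rows downward; lengths in m; the calibration is good to about 2 mm. A picture is of the moment at which its call begins.
- close_job(): hands the job in; it is judged then, once.
The state is a dict: "time_s": time; "qpos": joint angles; "joint_velocities": joint speeds; "tau": joint torques, N m; "position": TCP position; "ee_rot": TCP orientation; "wrist_force": force on the tool from outside, world axes, zero at the start; "torque": the same for the moment, N m; "opening": finger opening in m; "finger_force": force on a finger pad.
Only numpy, scipy, OpenCV 4.12 (cv2) and the standard library are available. Lean on these libraries where they do the work, as an engineer would, in place of code of your own. Each camera call takes 0.05 s, during which the arm holds its last target. There are 200 camera calls.

## Working session

There is one attempt and no reset: what is moved stays moved. The work goes in short steps, Python scripts to look and compute and a shell command to move; the robot and the scene stay as the last step left them, time stands still between calls to the robot, and variables do not carry over. Pictures are saved under pics/ and viewed, at most 10 in all, crops included, and the job is handed in when it is done.

```bash
mkdir -p pics; cat > h.py <<'E'
from bench import *
import numpy as np, cv2
from scipy.spatial.transform import Rotation as R
def cam(n):
    im=get_image(n); np.savez(''+n+'.npz',**im); return im
def load(n): return dict(np.load(''+n+'.npz'))
def save(im,name): cv2.imwrite('pics/'+name,im['frame'][:,:,::-1])
def pts(im):
    d=im['depth'];K=im['intrinsics'];v,u=np.mgrid[:d.shape[0],:d.shape[1]]
    P=np.stack([(u-K[0,2])/K[0,0]*d,(v-K[1,2])/K[1,1]*d,d],-1)
    Rm=R.from_rotvec(im['rvec'].ravel()).as_matrix()
    W=(P-im['tvec'].ravel())@Rm; W[d==0]=np.nan; return W
def proj(im,X):
    Rm=R.from_rotvec(im['rvec'].ravel()).as_matrix();c=Rm@np.array(X)+im['tvec'].ravel();p=im['intrinsics']@c;return p[:2]/p[2]
E
python3 - <<'E'
from h import *
s=sense()
for k,v in s.items(): print(k,np.round(v,3))
a=cam('top');b=cam('scene')
save(a,'top1.png');save(b,'scene1.png')
for i in(a,b):
    Rm=R.from_rotvec(i['rvec'].ravel()).as_matrix();print(-Rm.T@i['tvec'].ravel(),Rm[2],i['intrinsics'][0,0])
E
```

```text
time_s 0.0
qpos [-1.237  0.616 -0.013  1.425  0.008  1.103 -0.04 ]
joint_velocities [-0.001  0.    -0.001  0.001 -0.002  0.001  0.001]
tau [-1.0000e-03 -4.6922e+01  2.5900e-01 -1.7103e+01  1.0000e-02  1.0000e-02
 -0.0000e+00]
position [0.229 0.608 0.255]
ee_rot [-0.562 -3.09   0.004]
wrist_force [-1.435 -0.301  0.202]
torque [ 0.078 -0.015  0.021]
finger_force 0.0
opening 0.085
[ 0.50799957 -0.02011568  1.03612066] [ 0.06502782 -0.01368367 -0.99778963] 400.35412030187587
[-0.35535533 -0.43878193  1.20632544] [ 0.62098253  0.28137938 -0.73157798] 525.7487695752171
```

View pics/top1.png

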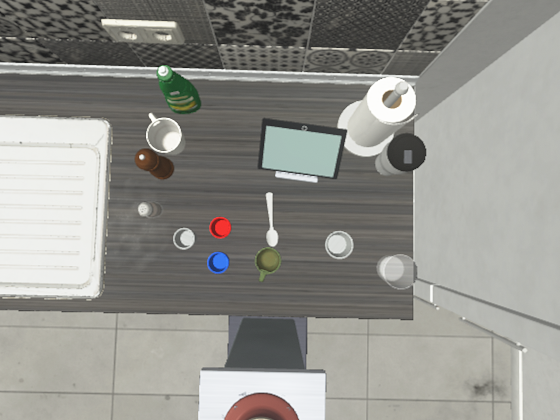

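View pics/scene1.png

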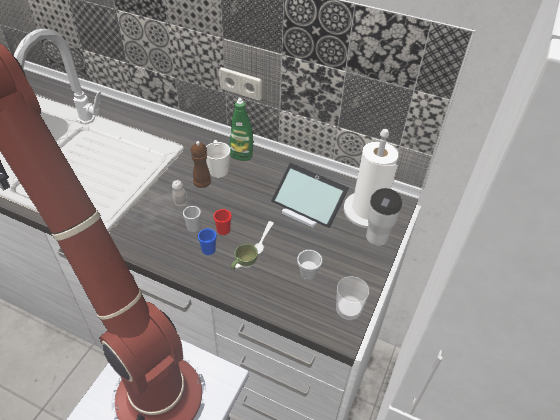

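The top view shows these small-cup-like things: the steel cup at (184,238), the red one at (220,227), the blue one at (218,262), the larger steel cup at (339,244), and the tumbler at (396,271). I take (184,238) as small_cup and (339,244) as large_cup. The espresso cup is at (267,261) and the lens at (304,128). Next I measure and check with a crop.

```bash
python3 - <<'E'
from h import *
a=load('top');b=load('scene');A=pts(a);B=pts(b)
def ray(im,uv):
    Rm=R.from_rotvec(im['rvec'].ravel()).as_matrix();d=Rm.T@np.linalg.inv(im['intrinsics'])@np.array([*uv,1.]);return -Rm.T@im['tvec'].ravel(),d
def at(im,uv,z): c,d=ray(im,uv);return c+d*(z-c[2])/d[2]
for n,uv in dict(small=(184,238),large=(339,244),red=(220,227),blue=(218,262),esp=(267,261),tumb=(396,271),salt=(146,210),lens=(304,128)).items():
    g=at(a,uv,0.066)
    out=[]
    for W in(A,B):
        m=(np.hypot(W[...,0]-g[0],W[...,1]-g[1])<.05)&(W[...,2]>.045 if n!='esp' else W[...,2]>.03)&(W[...,2]<.12)
        P=W[m]
        if len(P)>5:
            t=np.percentile(P[:,2],95);Q=P[P[:,2]>t-.006];
            (cx,cy),r=cv2.minEnclosingCircle(Q[:,:2].astype(np.float32)); out.append(np.round([len(P),t,cx,cy,2*r],3))
    print(n,np.round(g,3),*out)
# tablet plane
for im,W,uv in((a,A,(300,155)),(b,B,(310,195))):
    P=W[uv[1]-12:uv[1]+12,uv[0]-20:uv[0]+20].reshape(-1,3);P=P[~np.isnan(P[:,0])]
    c=P.mean(0);n=np.linalg.svd(P-c)[2][2];n*=np.sign(n[2]);print('tab',c.round(3),n.round(3),np.degrees(np.arccos(n[2])))
print('lens px',at(a,(304,128),.096))
L=at(a,(304,128),.096);print('lens in scene',proj(b,L))
T=cv2.resize(a['frame'][190:300,120:320],None,fx=4,fy=4,interpolation=2)
bx,by=map(int,proj(b,L)); 
S=[cv2.resize(b['frame'][y-25:y+25,x-33:x+33],(266,200),interpolation=2) for x,y in((bx,by),(309,262),(193,218))]
o=np.hstack(S);o=np.vstack([cv2.resize(T,(798,400)),o]);cv2.imwrite('pics/crop1.png',o[:,:,::-1])
E
```

```text
small [0.483 0.198 0.066] [1.61e+02 6.70e-02 4.83e-01 2.00e-01 5.20e-02] [1.90e+02 6.90e-02 4.84e-01 1.97e-01 5.70e-02]
large [ 0.478 -0.176  0.066] [ 2.43e+02  6.70e-02  4.78e-01 -1.75e-01  6.80e-02] [ 2.74e+02  6.90e-02  4.77e-01 -1.78e-01  7.10e-02]
red [0.511 0.112 0.066] [1.40e+02 6.70e-02 5.12e-01 1.14e-01 5.20e-02] [1.84e+02 6.90e-02 5.10e-01 1.14e-01 5.90e-02]
blue [0.427 0.114 0.066] [1.46e+02 6.70e-02 4.27e-01 1.16e-01 5.20e-02] [1.99e+02 6.90e-02 4.27e-01 1.12e-01 5.50e-02]
esp [ 0.433 -0.003  0.066] [ 2.20e+02  4.90e-02  4.26e-01 -0.00e+00  8.20e-02] [ 2.64e+02  5.10e-02  4.25e-01 -4.00e-03  8.30e-02]
tumb [ 0.416 -0.315  0.066] [ 4.93e+02  9.20e-02  4.19e-01 -3.17e-01  8.20e-02] [ 6.86e+02  9.40e-02  4.20e-01 -3.17e-01  8.60e-02]
salt [0.548 0.292 0.066] [2.45e+02 8.90e-02 5.50e-01 2.92e-01 2.90e-02] [1.78e+02 9.10e-02 5.49e-01 2.89e-01 3.20e-02]
lens [ 0.76  -0.085  0.066] [ 8.40e+02  9.90e-02  7.59e-01 -8.50e-02  1.00e-01] [ 5.22e+02  1.00e-01  7.60e-01 -8.50e-02  1.00e-01]
tab [ 0.696 -0.076  0.054] [-0.571  0.062  0.819] 35.045895304852245
tab [ 0.707 -0.082  0.063] [-0.562  0.065  0.824] 34.48840527148752
lens px [ 0.75198717 -0.08334177  0.096     ]
lens in scene [316.18085418 177.66089003]
```

View pics/crop1.png

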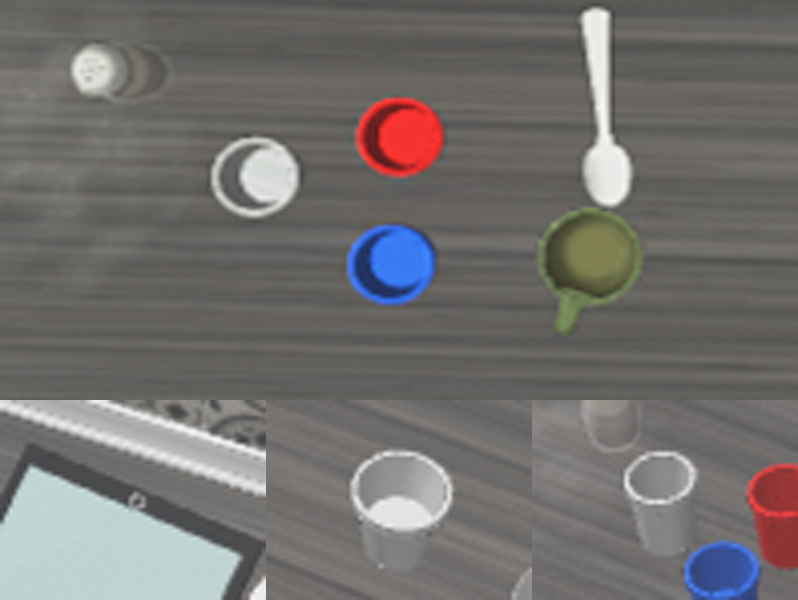

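The picture confirms the choice: plain steel small cup (crop 255,177), red and blue decoys beside it, and the lens ring near the middle of the bottom-left crop (138,501). I'll close along world x to stay clear of the decoys. Now I work out the approach.

```bash
cat > go.py <<'E'
from h import *
import sys
def rel(p,Rt):
    s=sense();R0=R.from_rotvec(s['ee_rot']);t=R0.inv().apply(np.array(p)-s['position']);w=(R0.inv()*Rt).as_rotvec()
    print('t',s['time_s'],'pos',np.round(s['position'],4),'T',np.round(t/.5,4),'W',np.round(w/2,4),'open',s['opening'],'F',s['finger_force'],np.round(s['wrist_force'],1))
D=R.from_matrix(np.array([[0,1,0],[1,0,0],[0,0,-1.]]))
E
python3 -c "
from go import *
rel([.483,.199,.2],D)"
```

```text
t 0.1 pos [0.2286 0.6078 0.2552] T [-0.764  -0.5858  0.1119] W [-0.001   0.0007  0.6055] open 0.08555188947422289 F 0.0 [-0.6 -0.3  0.7]
```

```bash
python3 -m handwheel '[{"tx":-0.764,"ty":-0.586,"tz":0.11,"wz":0.605,"hand":1},{"tx":-0.764,"ty":-0.586,"tz":0.11,"wz":0.605,"hand":1},{"tx":-0.764,"ty":-0.586,"tz":0.11,"wz":0.605,"hand":1},{"tx":-0.764,"ty":-0.586,"tz":0.11,"wz":0.605,"hand":1},{"tx":-0.764,"ty":-0.586,"tz":0.11,"wz":0.605,"hand":1}]' 30; python3 -c "
from go import *
rel([.483,.199,.2],D)"
```

```text
t 0.1 pos [0.2286 0.6078 0.2552] T [-0.764  -0.5858  0.1119] W [-0.001   0.0007  0.6055] open 0.08555188947422289 F 0.0 [-0.6 -0.3  0.7]$[0]: bad value
```

```bash
python3 -m handwheel '[{"tx":-0.764,"ty":-0.586,"tz":0.11,"wx":0,"wy":0,"wz":0.605,"hand":1},{"tx":-0.764,"ty":-0.586,"tz":0.11,"wx":0,"wy":0,"wz":0.605,"hand":1},{"tx":-0.764,"ty":-0.586,"tz":0.11,"wx":0,"wy":0,"wz":0.605,"hand":1},{"tx":-0.764,"ty":-0.586,"tz":0.11,"wx":0,"wy":0,"wz":0.605,"hand":1},{"tx":-0.764,"ty":-0.586,"tz":0.11,"wx":0,"wy":0,"wz":0.605,"hand":1}]' 30; python3 -c "
from go import *
rel([.483,.199,.2],D)"
```

```text
time_s: 0.6
position: [0.3606, 0.3955, 0.2276]
ee_rot: [-1.663, -2.665, 0.001]
wrist_force: [1.0, -0.1, -0.3]
opening: 0.0853
finger_force: 0.0
t 0.6 pos [0.3606 0.3955 0.2276] T [-0.4606  0.047   0.0552] W [-2.000e-04  1.000e-04  2.276e-01] open 0.08534280414568526 F 0.0 [ 1.  -0.1 -0.3]
```

```bash
python3 -m handwheel '[{"tx":-0.46,"ty":0.047,"tz":0.055,"wx":0,"wy":0,"wz":0.227,"hand":1},{"tx":-0.46,"ty":0.047,"tz":0.055,"wx":0,"wy":0,"wz":0.227,"hand":1},{"tx":-0.46,"ty":0.047,"tz":0.055,"wx":0,"wy":0,"wz":0.227,"hand":1},{"tx":-0.46,"ty":0.047,"tz":0.055,"wx":0,"wy":0,"wz":0.227,"hand":1},{"tx":-0.46,"ty":0.047,"tz":0.055,"wx":0,"wy":0,"wz":0.227,"hand":1}]'; python3 -c "
from go import *
im=cam('wrist');rel([.483,.199,.12],D);save(im,'w1.png')"
```

```text
time_s: 1.1
position: [0.4849, 0.1977, 0.2]
ee_rot: [2.217, 2.223, -0.003]
wrist_force: [-0.1, 0.2, -1.0]
opening: 0.0857
finger_force: 0.0
t 1.15 pos [0.4877 0.192  0.1999] T [ 0.015  -0.0099  0.1596] W [ 0.0014  0.0034 -0.0027] open 0.08526506830619365 F 0.0 [ 1.3 -3.1  0.2]
```

View pics/w1.png

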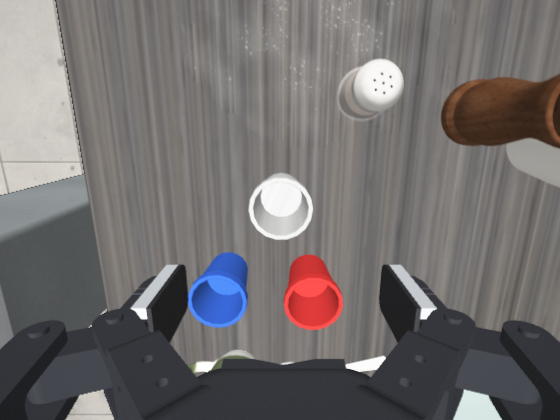

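The wrist view has the steel small cup at (281,207), with blue at (218,297) and red at (313,300). I measure its rim from here, with the robot settled.

```bash
cat >> h.py <<'E'
def rim(im,g,lo,hi):
    W=pts(im);m=(np.hypot(W[...,0]-g[0],W[...,1]-g[1])<.05)&(W[...,2]>lo)&(W[...,2]<hi);P=W[m];t=np.percentile(P[:,2],95);Q=P[P[:,2]>t-.004]
    (cx,cy),r=cv2.minEnclosingCircle(Q[:,:2].astype(np.float32));print('rim',len(Q),np.round([t,cx,cy,2*r],4))
E
python3 -c "
from go import *
rim(load('wrist'),(.483,.199),.045,.09)
im=cam('wrist');rim(im,(.483,.199),.045,.09);rel([.4835,.199,.12],D)"
```

```text
rim 894 [0.0681 0.4813 0.199  0.0519]
rim 906 [0.0682 0.4815 0.199  0.052 ]
t 1.2 pos [0.486  0.1953 0.2   ] T [ 0.0081 -0.0051  0.16  ] W [ 0.0005  0.0022 -0.0019] open 0.08513121761921402 F 0.0 [ 0.1 -0.1  0. ]
```

```bash
python3 -m handwheel '[{"tx":0,"ty":0,"tz":0.08,"wx":0,"wy":0,"wz":0,"hand":1},{"tx":0,"ty":0,"tz":0.16,"wx":0,"wy":0,"wz":0,"hand":1},{"tx":0,"ty":0,"tz":0.16,"wx":0,"wy":0,"wz":0,"hand":1},{"tx":0,"ty":0,"tz":0.16,"wx":0,"wy":0,"wz":0,"hand":1}]'; python3 -c "
from go import *
rel([.482,.199,.068],D)"
```

```text
time_s: 1.6
position: [0.483, 0.2025, 0.1204]
ee_rot: [-2.212, -2.23, 0.002]
wrist_force: [-0.7, 0.1, 0.7]
opening: 0.0851
finger_force: 0.0
t 1.6 pos [0.483  0.2025 0.1204] T [-0.007  -0.0019  0.1049] W [-0.0007  0.0002  0.004 ] open 0.08513542624815126 F 0.0 [-0.7  0.1  0.7]
```

```bash
python3 -m handwheel '[{"tx":-0.007,"ty":-0.002,"tz":0.03,"wx":0,"wy":0,"wz":0.003,"hand":1},{"tx":-0.007,"ty":-0.002,"tz":0.07,"wx":0,"wy":0,"wz":0.003,"hand":1},{"tx":-0.007,"ty":-0.002,"tz":0.104,"wx":0,"wy":0,"wz":0.003,"hand":1},{"tx":-0.007,"ty":-0.002,"tz":0.104,"wx":0,"wy":0,"wz":0.003,"hand":1},{"tx":-0.007,"ty":-0.002,"tz":0.104,"wx":0,"wy":0,"wz":0.003,"hand":1}]'; python3 -c "
from go import *
rel([.482,.199,.068],D)
im=cam('wrist');rim(im,(.483,.199),.045,.09);save(im,'w2.png')"
```

```text
time_s: 2.1
position: [0.4836, 0.1992, 0.0702]
ee_rot: [2.219, 2.222, 0.005]
wrist_force: [0.3, 0.1, -0.7]
opening: 0.0853
finger_force: 0.0
t 2.1 pos [0.4836 0.1992 0.0702] T [-0.0003 -0.0032  0.0044] W [ 0.0014 -0.0007  0.0008] open 0.08534890192217708 F 0.0 [ 0.3  0.1 -0.7]
rim 1164 [0.0866 0.4829 0.2095 0.0979]
```

View pics/w2.png

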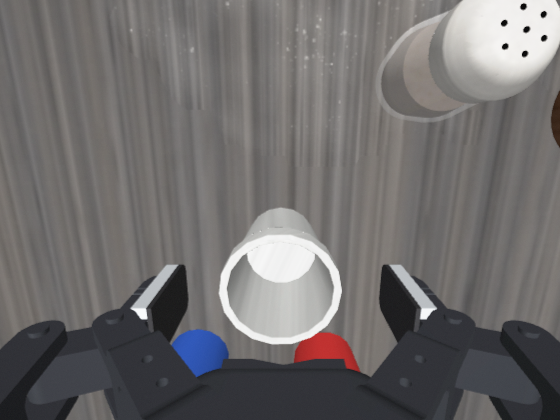

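The cup rim is centred at (281,287), between the pads at (160,295) and (408,295). Closing.

```bash
python3 -m handwheel '[{"tx":0,"ty":0,"tz":0,"wx":0,"wy":0,"wz":0,"hand":0.4},{"tx":0,"ty":0,"tz":0,"wx":0,"wy":0,"wz":0,"hand":0},{"tx":0,"ty":0,"tz":0,"wx":0,"wy":0,"wz":0,"hand":0},{"tx":0,"ty":0,"tz":0,"wx":0,"wy":0,"wz":0,"hand":0},{"tx":0,"ty":0,"tz":0,"wx":0,"wy":0,"wz":0,"hand":0}]' 30; python3 -m handwheel '[{"tx":0,"ty":0,"tz":0,"wx":0,"wy":0,"wz":0,"hand":0},{"tx":0,"ty":0,"tz":0,"wx":0,"wy":0,"wz":0,"hand":0},{"tx":0,"ty":0,"tz":-0.05,"wx":0,"wy":0,"wz":0,"hand":0},{"tx":0,"ty":0,"tz":-0.1,"wx":0,"wy":0,"wz":0,"hand":0},{"tx":0,"ty":0,"tz":-0.16,"wx":0,"wy":0,"wz":0,"hand":0}]'
```

```text
time_s: 2.65
position: [0.4829, 0.1987, 0.0695]
ee_rot: [2.22, 2.222, 0.002]
wrist_force: [-1.1, -0.3, 5.4]
opening: 0.0504
finger_force: 30.2
time_s: 3.15
position: [0.4817, 0.1982, 0.1488]
ee_rot: [-2.22, -2.222, 0.003]
wrist_force: [-0.7, 0.0, -1.6]
opening: 0.0505
finger_force: 31.6
```

```bash
python3 -m handwheel '[{"tx":-0.02,"ty":0,"tz":-0.1,"wx":0,"wy":0,"wz":0,"hand":0},{"tx":-0.1,"ty":-0.007,"tz":-0.1,"wx":0,"wy":0,"wz":0,"hand":0},{"tx":-0.2,"ty":-0.007,"tz":-0.1,"wx":0,"wy":0,"wz":0,"hand":0},{"tx":-0.3,"ty":-0.007,"tz":-0.1,"wx":0,"wy":0,"wz":0,"hand":0},{"tx":-0.4,"ty":-0.007,"tz":-0.1,"wx":0,"wy":0,"wz":0,"hand":0}]';python3 -m handwheel '[{"tx":-0.09,"ty":0,"tz":0,"wx":0,"wy":0,"wz":0,"hand":0},{"tx":-0.17,"ty":0,"tz":0,"wx":0,"wy":0,"wz":0,"hand":0},{"tx":-0.24,"ty":0,"tz":0,"wx":0,"wy":0,"wz":0,"hand":0},{"tx":-0.3,"ty":0,"tz":0,"wx":0,"wy":0,"wz":0,"hand":0},{"tx":-0.3,"ty":0,"tz":0,"wx":0,"wy":0,"wz":0,"hand":0}]'; python3 -c "
from go import *
rel([.478,-.176,.2],D)"
```

```text
time_s: 3.65
position: [0.4787, -0.0031, 0.1988]
ee_rot: [2.219, 2.223, 0.001]
wrist_force: [0.7, 0.0, -1.4]
opening: 0.0506
finger_force: 31.6
time_s: 4.15
position: [0.4783, -0.1575, 0.1989]
ee_rot: [2.228, 2.21, -0.004]
wrist_force: [-0.1, -0.3, -1.1]
opening: 0.0507
finger_force: 31.6
t 4.15 pos [ 0.4783 -0.1575  0.1989] T [-0.037  -0.0004 -0.002 ] W [ 0.0003  0.0021 -0.0041] open 0.0507485661733753 F 31.632824297994375 [-0.1 -0.3 -1.1]
```

```bash
python3 -m handwheel '[{"tx":0,"ty":0,"tz":0,"wx":0,"wy":0,"wz":0,"hand":0},{"tx":0,"ty":0,"tz":0,"wx":0,"wy":0,"wz":0,"hand":0}]'; python3 -c "
from go import *
rel([.478,-.176,.16],D)
w=cam('wrist');t=cam('top');b=cam('scene')
p=sense()['position']
for i in (w,t,b):
  try: rim(i,p,.17,.22)
  except Exception as e: print(e)
  try: rim(i,(.478,-.176),.05,.09)
  except Exception as e: print(e)
o=np.hstack([cv2.resize(w['frame'],(400,300)),cv2.resize(b['frame'][180:330,220:420],(400,300))]);cv2.imwrite('pics/c3.png',o[:,:,::-1])"
```

```text
time_s: 4.35
position: [0.4793, -0.15, 0.1983]
ee_rot: [-2.217, -2.224, -0.001]
wrist_force: [-0.7, 0.5, -0.6]
opening: 0.0503
finger_force: 31.6
t 4.35 pos [ 0.4793 -0.15    0.1983] T [-0.052  -0.0027  0.0765] W [-0.0003 -0.0006  0.0015] open 0.050264082884503035 F 31.630974803119898 [-0.7  0.5 -0.6]
rim 1251 [ 0.215   0.4774 -0.1437  0.0882]
rim 544 [ 0.0682  0.476  -0.1748  0.0672]
rim 3 [ 0.2027  0.5148 -0.1398  0.0096]
rim 2 [ 0.0663  0.5025 -0.1529  0.0035]
rim 14 [ 0.2125  0.4806 -0.1616  0.0706]
rim 85 [ 0.0688  0.4776 -0.1769  0.0702]
```

View pics/c3.png

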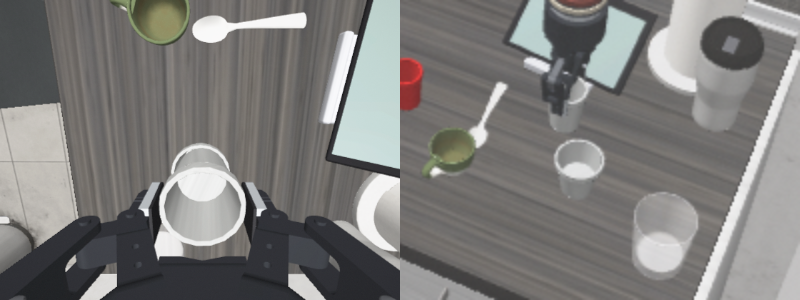

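Wrist half (left): the held cup rim at (203,205), hanging straight. Scene half (right): the large cup at (578,160). Moving over it and down.

```bash
python3 -m handwheel '[{"tx":-0.051,"ty":-0.0045,"tz":0,"wx":0,"wy":0,"wz":0,"hand":0},{"tx":-0.051,"ty":-0.0045,"tz":0.03,"wx":0,"wy":0,"wz":0,"hand":0},{"tx":-0.051,"ty":-0.0045,"tz":0.06,"wx":0,"wy":0,"wz":0,"hand":0},{"tx":-0.051,"ty":-0.0045,"tz":0.06,"wx":0,"wy":0,"wz":0,"hand":0},{"tx":-0.051,"ty":-0.0045,"tz":0.06,"wx":0,"wy":0,"wz":0,"hand":0}]'; python3 -c "
from go import *
rel([.477,-.1755,.097],D);w=cam('wrist');W=pts(w);p=sense()['position']
m=(abs(W[...,0]-p[0])<.012)&(abs(W[...,1]-p[1])<.04)&(abs(W[...,2]-p[2]-.0)<.012)
Q=W[m];print(len(Q),Q.min(0),Q.max(0));rim(w,(.477,-.1755),.055,.085)"
```

```text
time_s: 5.0
position: [0.4773, -0.1764, 0.1685]
ee_rot: [-2.219, -2.224, 0.0]
wrist_force: [0.1, 0.5, -0.9]
opening: 0.0507
finger_force: 31.6
t 5.0 pos [ 0.4773 -0.1764  0.1685] T [ 0.0018 -0.0005  0.1431] W [-0.0002 -0.0001  0.0012] open 0.05068442446373553 F 31.64873080328107 [ 0.1  0.5 -0.9]
2008 [ 0.46561403 -0.2020661   0.15692555] [ 0.48958738 -0.15016463  0.16803446]
rim 1029 [ 0.0682  0.476  -0.1768  0.0679]
```

Centres agree within about 1 mm. Descending.

```bash
python3 -m handwheel '[{"tx":0,"ty":-0.001,"tz":0.05,"wx":0,"wy":0,"wz":0,"hand":0},{"tx":0,"ty":-0.001,"tz":0.09,"wx":0,"wy":0,"wz":0,"hand":0},{"tx":0,"ty":-0.001,"tz":0.12,"wx":0,"wy":0,"wz":0,"hand":0},{"tx":0,"ty":-0.001,"tz":0.125,"wx":0,"wy":0,"wz":0,"hand":0},{"tx":0,"ty":-0.001,"tz":0.125,"wx":0,"wy":0,"wz":0,"hand":0}]';python3 -m handwheel '[{"tx":0,"ty":0,"tz":0.005,"wx":0,"wy":0,"wz":0,"hand":0},{"tx":0,"ty":0,"tz":0.01,"wx":0,"wy":0,"wz":0,"hand":0},{"tx":0,"ty":0,"tz":0.015,"wx":0,"wy":0,"wz":0,"hand":0},{"tx":0,"ty":0,"tz":0.015,"wx":0,"wy":0,"wz":0,"hand":0}]'
```

```text
time_s: 5.55
position: [0.4771, -0.1771, 0.1064]
ee_rot: [2.219, 2.223, 0.0]
wrist_force: [-0.0, 0.2, -1.3]
opening: 0.0508
finger_force: 31.6
time_s: 5.95
position: [0.4766, -0.177, 0.0984]
ee_rot: [-2.22, -2.223, 0.0]
wrist_force: [0.3, 0.6, -0.5]
opening: 0.0504
finger_force: 31.6
```

```bash
python3 -m handwheel '[{"tx":0,"ty":0,"tz":0.003,"wx":0,"wy":0,"wz":0,"hand":0},{"tx":0,"ty":0,"tz":0.004,"wx":0,"wy":0,"wz":0,"hand":0},{"tx":0,"ty":0,"tz":0.004,"wx":0,"wy":0,"wz":0,"hand":0.7},{"tx":0,"ty":0,"tz":0.004,"wx":0,"wy":0,"wz":0,"hand":1},{"tx":0,"ty":0,"tz":0.004,"wx":0,"wy":0,"wz":0,"hand":1}]';python3 -m handwheel '[{"tx":0,"ty":0,"tz":0,"wx":0,"wy":0,"wz":0,"hand":1},{"tx":0,"ty":0,"tz":0,"wx":0,"wy":0,"wz":0,"hand":1},{"tx":0,"ty":0,"tz":-0.05,"wx":0,"wy":0,"wz":0,"hand":1},{"tx":0,"ty":0,"tz":-0.12,"wx":0,"wy":0,"wz":0,"hand":1},{"tx":0,"ty":0,"tz":-0.12,"wx":0,"wy":0,"wz":0,"hand":1}]'; python3 -c "
from go import *
w=cam('wrist');rel([.477,-.1765,.07],D);rim(w,(.477,-.1765),.08,.11);rim(w,(.477,-.1765),.05,.08);save(w,'w4.png')"
```

```text
time_s: 6.45
position: [0.4767, -0.1771, 0.0966]
ee_rot: [2.22, 2.222, 0.0]
wrist_force: [0.3, -0.3, 1.0]
opening: 0.0845
finger_force: 0.0
time_s: 6.95
position: [0.4791, -0.1784, 0.1602]
ee_rot: [2.215, 2.217, 0.006]
wrist_force: [0.2, -1.5, -0.7]
opening: 0.0851
finger_force: 0.0
t 7.0 pos [ 0.478  -0.1777  0.1584] T [ 0.0027 -0.0028  0.1768] W [0.0025 0.0009 0.0005] open 0.08536932285932983 F 0.0 [-0.4  1.1 -0.5]
rim 1598 [ 0.0941  0.4749 -0.1767  0.0522]
rim 371 [ 0.0776  0.4749 -0.1775  0.0434]
```

View pics/w4.png

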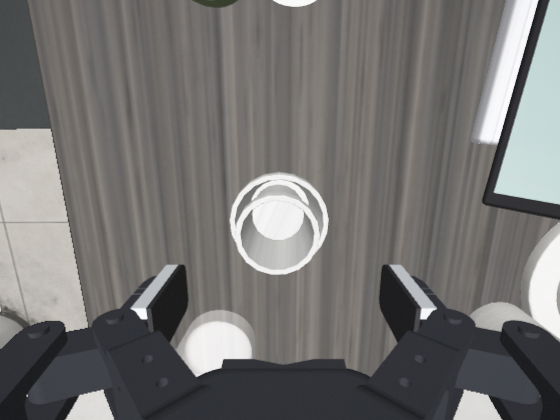

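Nested: the inner rim at (279,235) stands at z 0.094, which is the large rim plus 26 mm, and is centred in the outer one at (279,222). Now I grasp the outer band.

```bash
python3 -m handwheel '[{"tx":0.001,"ty":-0.003,"tz":0.05,"wx":0,"wy":0,"wz":0,"hand":1},{"tx":0.001,"ty":-0.003,"tz":0.1,"wx":0,"wy":0,"wz":0,"hand":1},{"tx":0.001,"ty":-0.003,"tz":0.1,"wx":0,"wy":0,"wz":0,"hand":1},{"tx":0.001,"ty":-0.003,"tz":0.1,"wx":0,"wy":0,"wz":0,"hand":1}]';python3 -c "
from go import *
rel([.476,-.177,.058],D);w=cam('wrist');rim(w,(.477,-.1765),.08,.1)"
```

```text
time_s: 7.4
position: [0.4746, -0.1765, 0.1059]
ee_rot: [-2.219, -2.221, 0.002]
wrist_force: [0.4, -0.1, 0.3]
opening: 0.0856
finger_force: 0.0
t 7.4 pos [ 0.4746 -0.1765  0.1059] T [-0.0011  0.0031  0.0958] W [-0.001  -0.0003  0.0004] open 0.08557721000828365 F 0.0 [ 0.4 -0.1  0.3]
rim 2725 [ 0.0962  0.4755 -0.1712  0.0948]
```

```bash
python3 -m handwheel '[{"tx":-0.001,"ty":0.003,"tz":0.04,"wx":0,"wy":0,"wz":0,"hand":1},{"tx":-0.001,"ty":0.003,"tz":0.07,"wx":0,"wy":0,"wz":0,"hand":1},{"tx":-0.001,"ty":0.003,"tz":0.095,"wx":0,"wy":0,"wz":0,"hand":1},{"tx":-0.001,"ty":0.003,"tz":0.095,"wx":0,"wy":0,"wz":0,"hand":1},{"tx":-0.001,"ty":0.003,"tz":0.095,"wx":0,"wy":0,"wz":0,"hand":1}]';python3 -m handwheel '[{"tx":0,"ty":0,"tz":0,"wx":0,"wy":0,"wz":0,"hand":0.85},{"tx":0,"ty":0,"tz":0,"wx":0,"wy":0,"wz":0,"hand":0.4},{"tx":0,"ty":0,"tz":0,"wx":0,"wy":0,"wz":0,"hand":0},{"tx":0,"ty":0,"tz":0,"wx":0,"wy":0,"wz":0,"hand":0},{"tx":0,"ty":0,"tz":0,"wx":0,"wy":0,"wz":0,"hand":0}]' 70
```

```text
time_s: 7.95
position: [0.477, -0.1773, 0.0594]
ee_rot: [2.22, 2.222, 0.0]
wrist_force: [0.0, 0.0, 0.2]
opening: 0.0855
finger_force: 0.0
time_s: 8.45
position: [0.477, -0.1773, 0.0605]
ee_rot: [2.22, 2.221, 0.002]
wrist_force: [-1.7, 0.3, 6.9]
opening: 0.0648
finger_force: 75.8
```

```bash
python3 -m handwheel '[{"tx":0,"ty":0,"tz":-0.03,"wx":0,"wy":0,"wz":0,"hand":0},{"tx":0,"ty":0,"tz":-0.1,"wx":0,"wy":0,"wz":0,"hand":0},{"tx":0,"ty":0,"tz":-0.18,"wx":0,"wy":0,"wz":0,"hand":0},{"tx":0,"ty":0,"tz":-0.26,"wx":0,"wy":0,"wz":0,"hand":0},{"tx":0,"ty":0,"tz":-0.33,"wx":0,"wy":0,"wz":0,"hand":0}]';python3 -m handwheel '[{"tx":0,"ty":0,"tz":-0.05,"wx":0,"wy":0,"wz":0,"hand":0},{"tx":0,"ty":0,"tz":-0.05,"wx":0,"wy":0,"wz":0,"hand":0},{"tx":0,"ty":0,"tz":-0.05,"wx":0,"wy":0,"wz":0,"hand":0}]';python3 -c "
from go import *
w=cam('wrist');b=cam('scene');p=sense()['position'];q=proj(b,p);print(q,p)
x,y=map(int,q)
o=np.hstack([cv2.resize(w['frame'],(400,300)),cv2.resize(b['frame'][y-50:y+50,x-66:x+67],(400,300),interpolation=2)]);cv2.imwrite('pics/c5.png',o[:,:,::-1])
L=np.array([.752,-.083,.096]);n=np.array([-.567,.064,.821]);n/=np.linalg.norm(n)
h=np.array([n[0],n[1],0]);h/=np.linalg.norm(h);t=np.radians(30)
c=h*np.sin(t)+np.array([0,0,np.cos(t)]);B=L+.13*n
z=-c;yy=np.array([1,0,0])-z*z[0];yy/=np.linalg.norm(yy);R1=R.from_matrix(np.c_[np.cross(yy,z),yy,z])
print('B',B,'ang',np.arccos(c@n));T=B+c*.0605
print(T);rel(T,R1)
"
```

```text
time_s: 8.95
position: [0.4762, -0.1769, 0.226]
ee_rot: [2.22, 2.222, 0.0]
wrist_force: [0.8, 0.2, -2.6]
opening: 0.0651
finger_force: 78.8
time_s: 9.25
position: [0.4759, -0.1766, 0.2486]
ee_rot: [-2.219, -2.222, -0.0]
wrist_force: [-0.0, 0.3, -2.8]
opening: 0.0648
finger_force: 78.8
[313.62739866 215.17319677] [ 0.47534723 -0.17631783  0.24725965]
B [ 0.67827621 -0.07467844  0.20274996] ang 0.08376816284052399
[ 0.64821709 -0.07128553  0.2551445 ]
t 9.35 pos [ 0.4753 -0.1763  0.2473] T [ 0.2097  0.3459 -0.0168] W [-0.2618 -0.0325 -0.0079] open 0.06503069381144516 F 78.76295350492 [ 0.3  0.  -3.3]
```

View pics/c5.png

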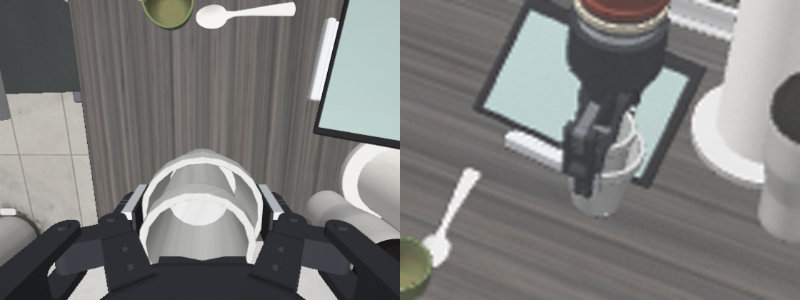

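The pair hangs straight in the grip: nested rims at (203,200) in the wrist half, the outer cup at (600,185) in the scene half. Moving to the lens.

```bash
python3 -m handwheel '[{"tx":0.02,"ty":0.03,"tz":-0.015,"wx":-0.02,"wy":-0.003,"wz":0,"hand":0},{"tx":0.05,"ty":0.08,"tz":-0.017,"wx":-0.05,"wy":-0.006,"wz":-0.001,"hand":0},{"tx":0.08,"ty":0.13,"tz":-0.017,"wx":-0.09,"wy":-0.01,"wz":-0.003,"hand":0},{"tx":0.11,"ty":0.18,"tz":-0.017,"wx":-0.13,"wy":-0.016,"wz":-0.004,"hand":0},{"tx":0.13,"ty":0.215,"tz":-0.017,"wx":-0.16,"wy":-0.02,"wz":-0.005,"hand":0}]';cat > fin.py <<'E'
from go import *
L=np.array([.752,-.083,.096]);n=np.array([-.567,.064,.821]);n/=np.linalg.norm(n)
h=np.array([n[0],n[1],0]);h/=np.linalg.norm(h);t=np.radians(30)
c=h*np.sin(t)+np.array([0,0,np.cos(t)]);B=L+.13*n
z=-c;yy=np.array([1,0,0])-z*z[0];yy/=np.linalg.norm(yy);R1=R.from_matrix(np.c_[np.cross(yy,z),yy,z])
rel(B+c*.0605,R1)
s=sense();a=-R.from_rotvec(s['ee_rot']).as_matrix()[:,2];b=s['position']-a*.0605;d=b-L
print('dist',d@n,'off',np.linalg.norm(d-d@n*n),'ang',np.arccos(a@n))
E
python3 fin.py
```

```text
time_s: 9.85
position: [0.5856, -0.1086, 0.2567]
ee_rot: [2.017, 2.045, 0.292]
wrist_force: [-0.2, -0.2, -2.9]
opening: 0.0649
finger_force: 78.8
t 9.85 pos [ 0.5856 -0.1086  0.2567] T [0.0738 0.1193 0.04  ] W [-0.0986 -0.0131 -0.0018] open 0.0649411127265961 F 78.7694788724184 [-0.2 -0.2 -2.9]
dist 0.16658959663130316 off 0.07332973686366324 ang 0.28268994801603986
```

```bash
python3 -m handwheel '[{"tx":0.02,"ty":0.035,"tz":0.012,"wx":-0.03,"wy":-0.004,"wz":-0.0005,"hand":0},{"tx":0.04,"ty":0.07,"tz":0.024,"wx":-0.06,"wy":-0.008,"wz":-0.001,"hand":0},{"tx":0.06,"ty":0.1,"tz":0.034,"wx":-0.085,"wy":-0.011,"wz":-0.0015,"hand":0},{"tx":0.074,"ty":0.119,"tz":0.04,"wx":-0.098,"wy":-0.013,"wz":-0.002,"hand":0},{"tx":0.074,"ty":0.119,"tz":0.04,"wx":-0.098,"wy":-0.013,"wz":-0.002,"hand":0}]';python3 -m handwheel '[{"tx":0,"ty":0,"tz":0,"wx":0,"wy":0,"wz":0,"hand":0},{"tx":0,"ty":0,"tz":0,"wx":0,"wy":0,"wz":0,"hand":0},{"tx":0,"ty":0,"tz":0,"wx":0,"wy":0,"wz":0,"hand":0},{"tx":0,"ty":0,"tz":0,"wx":0,"wy":0,"wz":0,"hand":0},{"tx":0,"ty":0,"tz":0,"wx":0,"wy":0,"wz":0,"hand":0}]';python3 fin.py
```

```text
time_s: 10.35
position: [0.6469, -0.0709, 0.2539]
ee_rot: [1.891, 1.928, 0.441]
wrist_force: [-0.2, 0.6, -2.3]
opening: 0.0648
finger_force: 78.8
time_s: 10.85
position: [0.6465, -0.0751, 0.2558]
ee_rot: [1.893, 1.92, 0.439]
wrist_force: [0.1, 0.6, -2.7]
opening: 0.0647
finger_force: 78.8
t 10.85 pos [ 0.6465 -0.0751  0.2558] T [0.0077 0.0025 0.0023] W [-0.0019  0.0014 -0.0009] open 0.06470865832032632 F 78.78544114530087 [ 0.1  0.6 -2.7]
dist 0.131264640217039 off 0.004248827699335177 ang 0.08716961178737255
```

Now I verify in the images that the pair is still nested and correctly placed.

```bash
python3 -c "
from go import *
w=cam('wrist');b=cam('scene');s=sense();p=s['position'];x,y=map(int,proj(b,p))
o=np.hstack([cv2.resize(w['frame'],(400,300)),cv2.resize(b['frame'][y-50:y+50,x-66:x+67],(400,300),interpolation=2)]);cv2.imwrite('pics/c6.png',o[:,:,::-1])
Rt=R.from_rotvec(s['ee_rot']).as_matrix();W=(pts(w)-p)@Rt
for lo,hi in((-.05,-.02),(-.02,.01),(-.02,.06)):
  m=(np.abs(W[...,1])<.01)&(np.abs(W[...,0])<.045)&(W[...,2]>lo)&(W[...,2]<hi);Q=W[m];print(len(Q),Q.min(0).round(4) if len(Q) else 0,Q.max(0).round(4) if len(Q) else 0)
print(np.abs(s['joint_velocities']).max())"
```

```text
1630 [ 0.0083 -0.01   -0.05  ] [ 0.0276  0.01   -0.0227]
4193 [-0.0209 -0.01   -0.0195] [0.0346 0.01   0.01  ]
6214 [-0.0209 -0.01   -0.0195] [0.0346 0.01   0.0584]
0.0023839410585562363
```

View pics/c6.png

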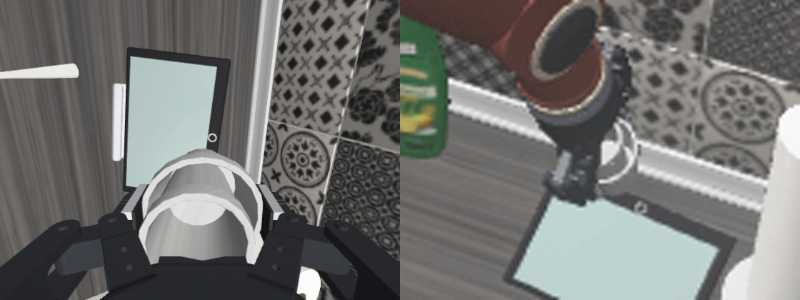

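The wrist half shows the nested rims at (203,200), unchanged from before the tilt, with the lens ring visible at (212,137). The pair is at rest about 131 mm from the lens, 4 mm off the viewing axis and 0.09 rad off square. Handing in.

```bash
python3 -c "
from bench import *
print(close_job())"
```

```text
the job is handed in; nothing more can be done
None
```

I nested the small steel cup in the large one, and the arm held the pair by the outer cup, motionless, with the base about 131 mm from the lens, 4 mm off its axis and 0.09 rad off square; I handed the job in after about 11 s of robot time, but no verdict was shown.

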